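# Hold a sprung bin cover just below its balance point

### The arm

A 6-joint arm with a two-finger parallel gripper is mounted at the origin on a cart in front of the work surface, level with it; the furniture and walls round the work are solid. World frame = base frame: x ahead of the robot, y to its left, z up, the work surface at z = 0. Lengths are in mm, angles in rad, forces in N, time in s.
With the tool pointing down it reaches from about 275 to 750 mm from the base axis. Payload 10.2 kg.
Tool frame: the origin (TCP) lies at the very end of the fingers, on their centre line; the grasp point (between the pads) lies 19 mm behind it; z points along the fingers, y is the line along which they close (so a half turn about z gives the same grasp; the last joint's range is limited). The gripper opens to 85 mm and grips with 20 to 120 N. Pads are 22 mm wide; open, the fingers measure 114 mm over their backs; the gripper's body (76 mm by 85 mm) begins 54 mm behind the grasp point. The pads swing forward as they close: fully open they stand 13 mm farther back than shut.
Start: joints at [-1.375, 0.313, 1.498, -0, 1.331, -0.223], TCP at [213.487, -479.64, 231.294] pointing down, gripper open.
Joint ranges: [-2.94, 2.94], [-0.97, 2.17], [0.19, 2.56], [-1.23, 4.37], [0.02, 3.11], [-2.88, 2.88]. Speed limits (rad/s): [2.39, 2.39, 3.01, 3.14, 3.14, 3.14].

### API

Orientations are given as a unit quaternion [w, x, y, z].
In Python, from rig import ctrl gives the robot as it stands.
- The arm moves only by the shell command python3 -m pendant 'ROWS' [FORCE]. ROWS is JSON, a list that holds one entry, the list of rows, each a list of 5 numbers: the shift along the tool's x, y, z normalised to -1 to 1, where 1 is 200 mm, then the turn about the tool's z normalised to -1 to 1, where 1 is pi rad, then the opening, from 0 (shut) to 1 (fully open). In form: [[[dx, dy, dz, spin, hand], ...]]. A call has 1 to 12 rows; each row is the pose to reach, as a shift and turn from the pose commanded when the call began, along the tool's axes at that moment, turning the shorter way round; what a row does not reach only later rows make up. A row lasts 1/10 s, in which the tool goes at most 50 mm and 8.59 degrees, less where a joint would pass 70% of its speed; a pose out of reach is approached as far as the arm can. A call with a number of a shift or a turn outside -1 to 1 is refused whole. A call with a gripper value outside its range is refused whole. The fingers move at their own pace and stop on an object; FORCE is the grip in N (left out, the last holds). Time passes only in rows, so rows that repeat a pose let the fingers close. It gives the time, the measured TCP pose, the force, the opening and the grip force at its end, in the units of the state.
- ctrl.sense(): the state, without advancing time (a new reading comes with each control period).
- ctrl.capture(name): name is "scene" or "top" or "wrist"; returns (picture, depth): 480x640x3 uint8, blue, green, red; 480x640 float32, mm along the optical axis (not along the pixel's ray), 0 where there is no reading.
- ctrl.get_calibration(name): a dict with "K" (3x3 intrinsics, pixels), "D" ([k1, k2, p1, p2, k3] as OpenCV has them; the pictures are not rectified), "origin" and "rotation" of the camera in the world. Camera axes: x right, y down, z forward; pixel columns grow to the right and rows downward; lengths in mm; the calibration is good to about 2 mm. A picture is of the moment at which its call begins: read the wrist's pose just before it. get_calibration takes no time and is no camera call; for the wrist camera it gives the pose at the moment of the call.
- ctrl.finish_job(): hands the job in; it is judged then, once.
The state is a dict: "time_s": time; "joints": joint angles; "dq": joint speeds; "tau": joint torques, N m; "eef_pos": TCP position; "ee_rot": TCP orientation; "force": force on the tool from outside, world axes, zero at the start; "wrist_torque": the same for the moment, N m; "grip_width": opening from 0.0 (shut) to 1.0 (fully open); "grip_force": force on a finger pad.
Only numpy, scipy, OpenCV 4.12 (cv2) and the standard library are available. Lean on these libraries where they do the work, as an engineer would, in place of code of your own. Each camera call takes 0.05 s, during which the arm holds its last target. There are 200 camera calls.

### The job

I want to adjust the hinge spring of the steel bench bin, so please hold its cover for me. Draw the locking bar straight out of its two staples and set it down on the bench without dropping it, then raise the cover by its handle until it is past its balance point (55 degrees open, level with the bead on the arc gauge) without letting it run open to its stop at 83 degrees, ease it back to about 8 degrees below the balance point, and finish while still holding it there by the handle. Leave the wax tin, the setting block and the pliers where they are.

Things in the scene. Friction and masses are not known exactly. Their poses are not given: they have to be found in the camera images.
- tool_bin: Grey steel bin fixed to the bench, 140 (x) x 180 (y) x 108 mm high. Origin: centre of its underside; x points from its front (handle side) to its back, y to its left, z up. On its right side (-y) two 8 mm thick staples stand at x = -62 and -14 mm, each with a hole 13 wide x 12 mm high centred at y = -105.5, z = 123 mm; the staples end at z = 135 mm.
- cover_hinge (a point): Middle of the cover's hinge line, fixed to the bin 76 mm behind and 112 mm above the bin's origin. The hinge line runs along the bin's y.
- cover: The bin's cover: a grey 6 mm steel plate 176 mm wide that reaches 150 mm forward of the hinge line, with two low ribs, a front handle, and an ear on its right that lies under the locking bar. Origin: middle of the hinge line; shut, its axes are those of the bin; its -x points from the hinge to the handle.
- cover_angle (a joint): Opening of the cover, rad: 0 shut (level), grows as its front edge rises, stop at 1.45. A spring carries most of its weight: below the balance point at 0.96 rad (55 degrees) it falls shut (1.4 N at the handle when shut, under 0.4 N from 0.8 rad on), above it springs open. The locking bar stops it at about 0.03 rad.
- handle (a point): Round bar 12 mm thick, 90 mm long along the bin's y, held 50 mm in front of the cover's front edge by 8 mm arms 40 mm either side of its middle. This point: middle of the bar, level with the hinge line and 200 mm from it when shut (x = -124, z = 112 mm of the bin). It moves with the cover; its x points to the hinge. A pinch from above can stay upright while the bar turns in it.
- balance_bead (a point): Centre of the dark 13 mm bead on the thin steel arc gauge that stands at the left of the bin (100 mm from the hinge line, at y = +100 mm of the bin): the cover's plane points at it when the cover is at its balance point, 0.96 rad.
- lock_bar: Loose locking bar, about 70 g: square 8 mm steel rod running 98 mm from the origin along +x; upright black grip tab at the origin, 22 (x) x 10 (y) x 36 mm (z -10 to +26). Origin on the rod's axis, middle of the tab. At the start it lies in both staples: origin 100 mm before, 105.5 mm right of, 121 mm above the bin's origin, x along the bin's x. Comes out to the front (-x), free after 90 mm.
- wax_tin: Bystander: round black tin, 57 mm across, 22 mm high, left of the bin. Origin: centre of its underside.
- setting_block: Bystander: domed steel block with a hole, 41 mm across, 23 mm high, left of the bin's front. Origin: centre of its underside.
- pliers: Bystander: black-handled pliers lying flat, 182 x 30 x 11 mm along their x, in front of the bin to its left. Origin: centre of the underside.
There are look-alikes about, which are no part of the job. What is meant by the lock_bar is not white, and is the larger of those in its own colour.

How it is judged:
By the outcome, as a careful person would: the job done as asked, in the order asked, and still so for the second after the job is handed in, while the arm keeps its last pose, push and grip.
It also fails if it takes over 58 s, if anything falls off the work surface, if the arm or the gripper's body presses on something with over 40 N, if the wrist force passes 120 N, or if a joint passes its speed limit or range.

## Working session

There is one attempt and no reset: what is moved stays moved. The work goes in short steps, Python scripts to look and compute and a shell command to move; the robot and the scene stay as the last step left them, time stands still between calls to the robot, and variables do not carry over. Pictures are saved under pics/ and viewed, at most 10 in all, crops included, and the job is handed in when it is done.

```bash
ls; mkdir -p pics; python3 - <<'E'
from rig import ctrl
import cv2,pickle
s=ctrl.sense();print(s)
d={}
for n in("scene","top"):
    p,z=ctrl.capture(n);c=ctrl.get_calibration(n);d[n]=(p,z,c);cv2.imwrite(f"pics/{n}.png",p);print(n,c)
pickle.dump(d,open("d.pkl","wb"))
E
```

```text
pics
{'time_s': 0.0, 'joints': array([-1.37537936e+00,  3.13457426e-01,  1.49849555e+00, -4.72708059e-06,
        1.33104280e+00, -2.23413954e-01]), 'dq': array([-0.00119027,  0.00036772, -0.00093145, -0.00022544, -0.0002789 ,
       -0.00019954]), 'tau': array([-1.52100124e-04, -4.12271690e+01, -2.59740722e+01, -2.08260294e-04,
        4.22886136e-03,  5.78138497e-05]), 'eef_pos': array([ 213.43705482, -479.33852003,  230.70928922]), 'ee_rot': array([-7.01525512e-04,  9.78152243e-01,  2.07888665e-01,  7.52517747e-06]), 'force': array([-1.00242125, -0.96299531, -0.63779363]), 'wrist_torque': array([-0.00708492,  0.03492088, -0.04396839]), 'grip_force': 0.0, 'grip_width': 0.9982860764315017}
scene {'K': array([[488.0299662 ,   0.        , 315.03609202],
       [  0.        , 488.0299662 , 242.07800012],
       [  0.        ,   0.        ,   1.        ]]), 'D': array([0.02987809, 0.        , 0.        , 0.        , 0.        ]), 'origin': array([ -59.70389285, -298.5940009 ,  520.16639084]), 'rotation': array([-0.46757445,  0.74929115, -0.39750742,  0.24884685])}
top {'K': array([[490.40023332,   0.        , 325.52261054],
       [  0.        , 490.40023332, 238.01751334],
       [  0.        ,   0.        ,   1.        ]]), 'D': array([-0.00243595,  0.        ,  0.        ,  0.        ,  0.        ]), 'origin': array([ 416.29524133,  159.46875814, 1035.07603017]), 'rotation': array([ 0.04464844, -0.69625696,  0.71378544, -0.06118099])}
```

View pics/scene.png

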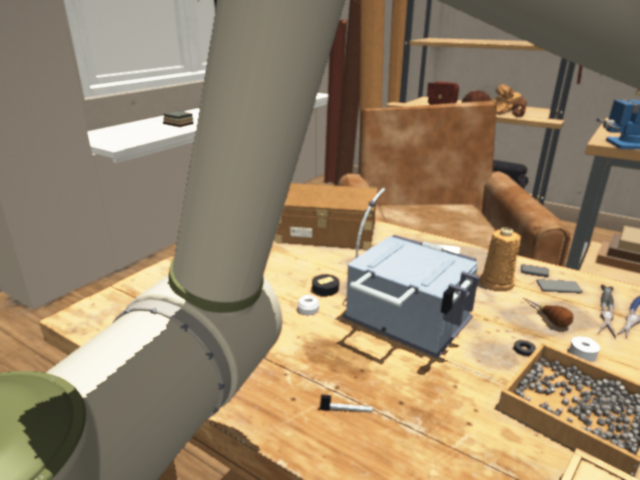

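View pics/top.png

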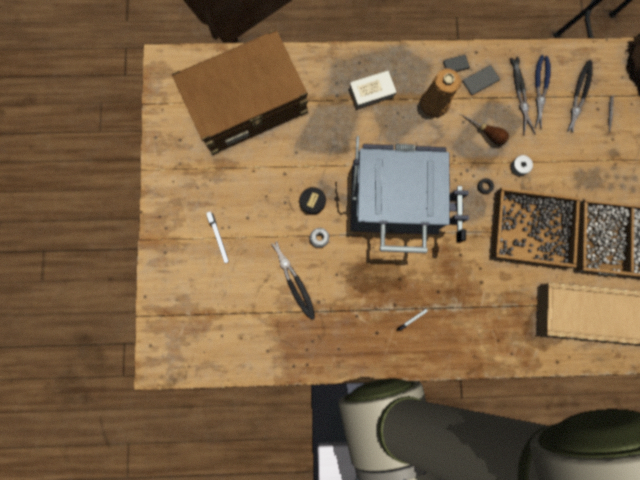

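The scene view shows the bin with its handle at about (385,290) and the lock bar tab at (450,300). In the top view the cover is at (403,187), the handle bar at (404,249) and the lock bar tab at (462,236). The look-alikes (a white one and a small one) lie on the bench at (217,237) and (412,320).

```bash
cat > h.py <<'E'
import numpy as np,cv2
from scipy.spatial.transform import Rotation as R
def rot(q): return R.from_quat(np.roll(np.asarray(q,float),-1))
def ray(c,uv):
    n=cv2.undistortPoints(np.array(uv,float).reshape(-1,1,2),c["K"],c["D"]).reshape(-1,2)
    return rot(c["rotation"]).apply(np.c_[n,np.ones(len(n))])
def onz(c,uv,z):
    d=ray(c,uv);return c["origin"]+d*((z-c["origin"][2])/d[:,2])[:,None]
def px(c,P):
    P=rot(c["rotation"]).inv().apply(np.atleast_2d(P)-c["origin"])
    return cv2.projectPoints(P,np.zeros(3),np.zeros(3),c["K"],c["D"])[0].reshape(-1,2)
def tri(c1,u1,c2,u2):
    a,b=ray(c1,[u1])[0],ray(c2,[u2])[0];o1,o2=c1["origin"],c2["origin"]
    t=np.linalg.lstsq(np.c_[a,-b],o2-o1,rcond=None)[0];p,q=o1+t[0]*a,o2+t[1]*b
    return (p+q)/2,np.linalg.norm(p-q)
E
python3 - <<'E'
import pickle,cv2,numpy as np
from h import *
d=pickle.load(open("d.pkl","rb"))
p,z,c=d["top"]
cv2.imwrite("pics/t2.png",cv2.resize(p[130:265,345:485],None,fx=4.3,fy=4.3,interpolation=cv2.INTER_CUBIC))
for u in [(403,187),(404,249),(462,236),(461,210),(330,300)]:
    zz=z[u[1],u[0]];r=ray(c,[u])[0];ax=rot(c["rotation"]).apply([0,0,1]);print(u,zz,c["origin"]+r*zz)
q=d["scene"][0]
cv2.imwrite("pics/s2.png",cv2.resize(q[180:370,330:490],None,fx=3,fy=3,interpolation=cv2.INTER_CUBIC))
E
```

```text
(403, 187) 948.495 [651.13961303 -16.44499918 115.43331008]
(404, 249) 926.9894 [529.90712502 -11.65048038 118.80124083]
(462, 236) 906.97375 [ 548.38231374 -115.7524683   144.48300132]
(461, 210) 933.3389 [ 601.19612932 -122.98851531  125.95312132]
(330, 300) 1029.9049 [440.75593549 127.14117632  -2.27398546]
```

View pics/t2.png

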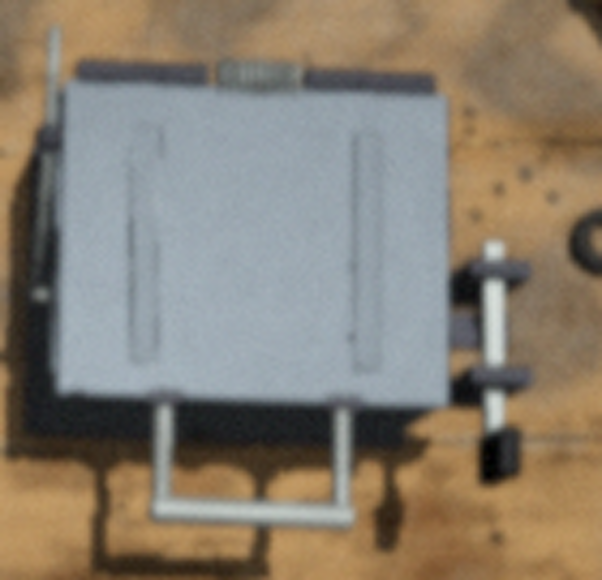

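View pics/s2.png

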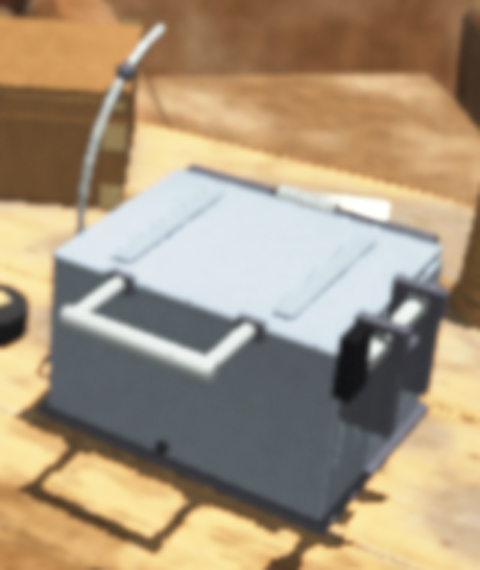

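The crops show the handle bar ends at (152,510) and (352,517) in the top crop. The cover's corners there are (56,392), (449,405), (64,82) and (447,95). The rod runs from (494,243) to (491,432), with the tab at about (500,455). The cover is shut, and both crops agree on the layout.

```bash
python3 - <<'E'
import pickle
from h import *
d=pickle.load(open("d.pkl","rb"));c=d["top"][2];cs=d["scene"][2]
f=lambda L:[(345+(u+.5)/4.3-.5,130+(v+.5)/4.3-.5) for u,v in L]
H=onz(c,f([(152,510),(352,517)]),114);C=onz(c,f([(56,392),(449,405),(64,82),(447,95)]),115);Rr=onz(c,f([(494,243),(491,432)]),125)
print("H",H,H.mean(0));print("C",C);print("rod",Rr)
# yaw from handle + cover front, and ribs/sides
a=lambda v:np.degrees(np.arctan2(v[1],v[0]))
y=[a(H[0]-H[1])-90,a(C[0]-C[1])-90,a(C[2]-C[3])-90,a(C[2]-C[0]),a(C[3]-C[1]),a(Rr[0]-Rr[1])];print("yaw",y)
# scene handle ends triangulation
g=lambda u,v:(330+(u+.5)/3-.5,180+(v+.5)/3-.5)
for t,s in [((152,510),(66,313)),((352,517),(210,370))]: print(tri(c,f([t])[0],cs,g(*s)))
yw=np.radians(np.mean(y));Rz=R.from_euler("z",yw)
ch=H.mean(0)-Rz.apply([-124,0,114]);cc=C[:2].mean(0)-Rz.apply([-74,0,115]);cb=C[2:].mean(0)-Rz.apply([70,0,115]);cr=Rr[0]-Rz.apply([-2,-105.5,125])
print("bin from",ch,cc,cr,cb,np.degrees(yw))
print(px(c,ch+Rz.apply([[-100,-105.5,147],[76,0,112]])))
E
```

```text
H [[533.07917217  33.17312957 114.        ]
 [527.85823183 -55.36314646 114.        ]] [530.468702   -11.09500845 114.        ]
C [[ 586.79370243   73.79436136  115.        ]
 [ 576.96789394 -101.46643173  115.        ]
 [ 729.93449078   64.94810168  115.        ]
 [ 720.45013164 -109.80973856  115.        ]]
rod [[ 648.1510427  -123.57291659  125.        ]
 [ 562.73913425 -116.4550577   125.        ]]
yaw [np.float64(-3.374795520551487), np.float64(-3.208867273734242), np.float64(-3.1064767617008187), np.float64(-3.536445039093376), np.float64(-3.3279280863799303), np.float64(-4.763774832056343)]
(array([533.74179874,  32.24039222, 114.21319592]), np.float64(2.327680241026199))
(array([528.07600361, -55.73228223, 113.53647099]), np.float64(0.593973101019955))
bin from [ 6.54230355e+02 -1.87796167e+01  1.42108547e-14] [ 6.55738559e+02 -1.84220111e+01  1.42108547e-14] [ 6.56685313e+02 -1.83996489e+01  1.42108547e-14] [ 6.55326862e+02 -1.80927331e+01  1.42108547e-14] -3.553047918919366
[[463.56679114 236.03070671]
 [404.24476272 148.29345311]]
```

```bash
cat >> h.py <<'E'
def go(s,P,yaw):
    "shift/spin to reach world P with tool x at yaw(deg), tool down"
    T=rot(s["ee_rot"]);v=T.inv().apply(np.asarray(P)-s["eef_pos"])/200
    x=T.apply([1,0,0]);a=np.degrees(np.arctan2(x[1],x[0]));w=-(((yaw-a)+180)%360-180)/180
    print("go",np.round(v,4),"spin",round(w,4),"at",np.round(s["eef_pos"],1),"yaw",round(a,2))
E
python3 -m pendant '[[[0.2,-0.08,0,0.03,0.5],[0.4,-0.17,0,0.06,0.5],[0.6,-0.25,0,0.09,0.5],[0.8,-0.34,0,0.12,0.5],[1,-0.43,0,0.152,0.5],[1,-0.43,0,0.152,0.5],[1,-0.43,0,0.152,0.5],[1,-0.43,0,0.152,0.5]]]' 60
python3 -c "
from rig import ctrl;from h import *
go(ctrl.sense(),[549,-118,240],-3.3)"
```

```text
time_s: 0.9
eef_pos: [360.7, -320.3, 231.1]
ee_rot: [-0.0, 1.0, -0.029, -0.0]
force: [0.2, -1.2, 0.2]
grip_width: 0.501
grip_force: 0.0
go [ 0.8802 -1.0652 -0.0446] spin -0.0004 at [ 360.7 -320.3  231.1] yaw -3.37
```

```bash
python3 -m pendant '[[[0.16,-0.19,-0.03,0,0.5],[0.32,-0.38,-0.04,0,0.5],[0.48,-0.57,-0.04,0,0.5],[0.64,-0.76,-0.04,0,0.5],[0.76,-0.9,-0.04,0,0.5],[0.84,-0.98,-0.04,0,0.5],[0.84,-1,-0.04,0,0.5],[0.84,-1,-0.04,0,0.5],[0.84,-1,-0.04,0,0.5]]]'
python3 - <<'E'
from rig import ctrl;from h import *
import pickle
s=ctrl.sense();c=ctrl.get_calibration("wrist");p,z=ctrl.capture("wrist")
pickle.dump((s,c,p,z),open("w1.pkl","wb"));cv2.imwrite("pics/w1.png",p)
print(s["eef_pos"],c["origin"],c["rotation"])
Rz=R.from_euler("z",-3.3,degrees=True);B=np.array([655,-18.3,0])
print(px(c,B+Rz.apply([[-100,-105.5,147],[-4,-105.5,125],[-124,-45,118],[-124,45,118]])))
E
```

```text
time_s: 1.8
eef_pos: [540.0, -131.2, 239.2]
ee_rot: [0.0, 1.0, -0.03, -0.0]
force: [-0.8, -0.2, 0.2]
grip_width: 0.5
grip_force: 0.0
[ 539.99291535 -131.2309831   239.24094804] [ 606.46902029 -135.22166176  383.19950594] [-0.09187424 -0.6795556   0.72133523  0.09715347]
[[300.13175833 229.62961974]
 [299.70210216  78.33099593]
 [222.22331022 251.64673103]
 [105.97878586 251.67455378]]
```

View pics/w1.png

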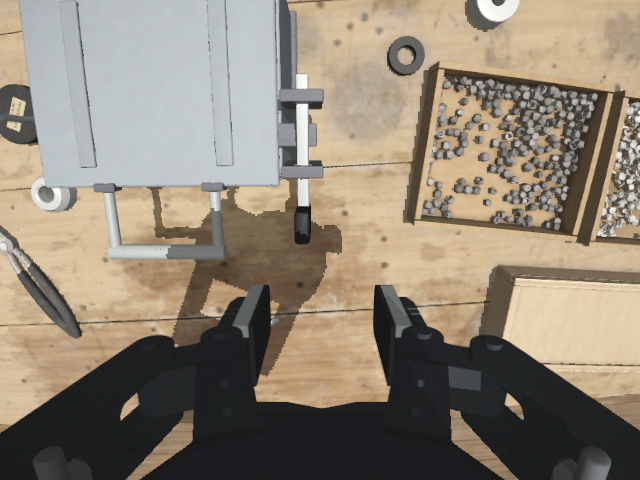

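The wrist view shows the tab at about (303,223), the rod end at (302,74), and the handle bar from (108,252) to (225,252).

```bash
python3 - <<'E'
from h import *
import pickle
s,c,p,z=pickle.load(open("w1.pkl","rb"))
g=p.max(2)
m=(g[195:250,285:320]<60).astype(np.uint8);n,l,st,ce=cv2.connectedComponentsWithStats(m);i=1+np.argmax(st[1:,4]);print(st[i]+[285,195,0,0,0],ce[i]+[285,195])
zt=z[st[i][1]+195:st[i][1]+195+st[i][3],303];print(np.round(zt[::3]))
print("rod",onz(c,[(302,74),(303,200)],125));print("handle",onz(c,[(108,252),(225,252)],116))
print("edge",onz(c,[(45,186),(278,186)],115))
x0,y0,w,h=st[i][:4]+[285,195,0,0]
print("tab top",onz(c,[(x0,y0),(x0+w,y0)],147), "bottom-front",onz(c,[(x0+w/2,y0+h)],147))
E
```

```text
[294 206  17  38 394] [302.28680203 225.45177665]
[258. 248. 240. 239. 240. 241. 242. 241. 243. 242. 242. 244. 244.]
rod [[ 647.50039844 -125.0752072   125.        ]
 [ 564.94561488 -119.84720485  125.        ]]
handle [[532.89626735  33.47274481 116.        ]
 [527.62650355 -57.56650684 116.        ]]
edge [[ 586.46395163   72.75028177  115.        ]
 [ 574.59791284 -101.98067851  115.        ]]
tab top [[ 564.94763364 -115.09299334  147.        ]
 [ 564.28906183 -126.01474453  147.        ]] bottom-front [[ 539.24090564 -118.7011404   147.        ]]
```

```bash
python3 -m pendant '[[[0.04,-0.06,0.15,0,0.5],[0.04,-0.06,0.3,0,0.5],[0.04,-0.06,0.4,0,0.5],[0.04,-0.06,0.4,0,0.5]]]'
python3 -c "
from rig import ctrl;from h import *
go(ctrl.sense(),[549.5,-119,116],-3.4)"
```

```text
time_s: 2.25
eef_pos: [547.8, -118.9, 157.0]
ee_rot: [-0.001, 1.0, -0.03, -0.002]
force: [-0.2, -0.3, -0.7]
grip_width: 0.502
grip_force: 0.0
go [0.0096 0.0005 0.2048] spin -0.0002 at [ 547.8 -118.9  157. ] yaw -3.44
```

```bash
python3 -m pendant '[[[0.007,0,0.07,0,0.5],[0.007,0,0.14,0,0.5],[0.007,0,0.2,0,0.5],[0.007,0,0.205,0,0.5],[0.007,0,0.205,0,0.5],[0.007,0,0.205,0,0.3],[0.007,0,0.205,0,0.2],[0.007,0,0.205,0,0.1],[0.007,0,0.205,0,0],[0.007,0,0.205,0,0],[0.007,0,0.205,0,0],[0.007,0,0.205,0,0]]]' 60
python3 -c "
from rig import ctrl;from h import *
s=ctrl.sense();print(s['force'],s['wrist_torque']);go(s,[549.5,-119,116],-3.4)"
```

```text
time_s: 3.45
eef_pos: [551.0, -118.6, 118.8]
ee_rot: [0.0, 1.0, -0.029, 0.0]
force: [-2.4, 0.1, 5.3]
grip_width: 0.105
grip_force: 59.5
[-2.41849097  0.08578143  5.30505513] [ 0.07958656  0.10644841 -0.03045332]
go [-0.0074  0.0025  0.0142] spin 0.0002 at [ 551.  -118.6  118.8] yaw -3.36
```

```bash
python3 -m pendant '[[[0,0,-0.008,0,0],[0,0,-0.012,0,0],[-0.03,0,-0.012,0,0],[-0.07,0,-0.012,0,0],[-0.11,0,-0.012,0,0],[-0.15,0,-0.012,0,0],[-0.15,0,-0.012,0,0]]]' 80
python3 -c "
from rig import ctrl;from h import *
s=ctrl.sense();print(s['force'],s['wrist_torque'],s['eef_pos'])"
```

```text
time_s: 4.15
eef_pos: [519.8, -116.7, 120.8]
ee_rot: [-0.0, 1.0, -0.03, -0.0]
force: [-0.3, 0.5, -0.7]
grip_width: 0.103
grip_force: 82.4
[-0.26164656  0.52119491 -0.70238506] [-0.04992789 -0.01015784  0.0248658 ] [ 519.84873419 -116.65609756  120.7897899 ]
```

Sliding freely (force down to bar weight). Continue out.

```bash
python3 -m pendant '[[[-0.05,0,0,0,0],[-0.1,0,0,0,0],[-0.15,0,0,0,0],[-0.2,0,0,0,0],[-0.25,0,0,0,0],[-0.3,0,0,0,0],[-0.35,0,0,0,0],[-0.4,0,0,0,0],[-0.4,0,0,0,0],[-0.4,0,0,0,0]]]'
python3 - <<'E'
from rig import ctrl;from h import *
s=ctrl.sense();print(s['force']);p,z=ctrl.capture("wrist");p2,_=ctrl.capture("top")
cv2.imwrite("pics/w2.png",np.hstack([cv2.resize(p,(400,300)),cv2.resize(p2[150:330,330:570],(400,300))]))
E
```

```text
time_s: 5.15
eef_pos: [441.1, -112.2, 120.9]
ee_rot: [0.0, 1.0, -0.029, 0.0]
force: [0.4, -0.2, -0.3]
grip_width: 0.099
grip_force: 82.4
[ 0.35682106 -0.17303657 -0.33077116]
```

View pics/w2.png

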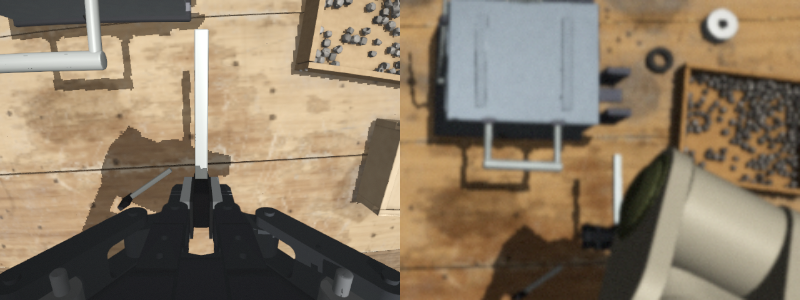

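The bar is clear of both staples, held level and straight. The small look-alike lies well to the left, so I'm lowering the bar straight down.

```bash
python3 -m pendant '[[[0,0,0.1,0,0],[0,0,0.2,0,0],[0,0,0.3,0,0],[0,0,0.4,0,0],[0,0,0.46,0,0],[0,0,0.5,0,0],[0,0,0.52,0,0],[0,0,0.535,0,0],[0,0,0.545,0,0],[0,0,0.55,0,0],[0,0,0.55,0,0]]]'
python3 -m pendant '[[[0,0,0.005,0,0],[0,0,0.005,0,0]]]'
```

```text
time_s: 6.35
eef_pos: [441.1, -112.1, 10.9]
ee_rot: [0.0, 1.0, -0.029, 0.0]
force: [0.1, 0.2, -1.3]
grip_width: 0.1
grip_force: 82.4
time_s: 6.55
eef_pos: [441.0, -112.1, 9.8]
ee_rot: [0.0, 1.0, -0.029, 0.0]
force: [-0.3, 0.4, -0.5]
grip_width: 0.102
grip_force: 82.4
```

```bash
python3 -m pendant '[[[0,0,0.005,0,0],[0,0,0.005,0,0]]]'; python3 -m pendant '[[[0,0,0.005,0,0],[0,0,0.005,0,0]]]'
```

```text
time_s: 6.75
eef_pos: [440.9, -112.0, 8.6]
ee_rot: [-0.0, 1.0, -0.029, -0.0]
force: [-0.8, -1.1, -0.5]
grip_width: 0.098
grip_force: 82.4
time_s: 6.95
eef_pos: [441.1, -112.1, 8.1]
ee_rot: [0.0, 1.0, -0.029, 0.0]
force: [-2.0, 0.6, 5.3]
grip_width: 0.101
grip_force: 83.5
```

Contact with the bench (5 N up). I'll ease the grip off, open, and rise.

```bash
python3 -m pendant '[[[0,0,0,0,0],[0,0,0,0,0.1],[0,0,0,0,0.12],[0,0,0,0,0.16],[0,0,0,0,0.22],[0,0,0,0,0.32],[0,0,0,0,0.4],[0,0,-0.05,0,0.4],[0,0,-0.15,0,0.4],[0,0,-0.35,0,0.4],[0,0,-0.6,0,0.4],[0,0,-0.8,0,0.4]]]' 20
python3 - <<'E'
from rig import ctrl;from h import *
p,z=ctrl.capture("wrist");cv2.imwrite("pics/w3.png",p)
go(ctrl.sense(),[530.3,-12,240],86.6);go(ctrl.sense(),[530.3,-12,240],-93.4);print(ctrl.sense()["joints"])
E
```

```text
time_s: 8.15
eef_pos: [441.0, -112.0, 171.0]
ee_rot: [0.0, 1.0, -0.029, 0.001]
force: [0.4, -0.5, -0.3]
grip_width: 0.398
grip_force: 0.0
go [ 0.4082 -0.5287 -0.3157] spin -0.4997 at [ 443.3 -113.2  176.5] yaw -3.34
go [ 0.4082 -0.5287 -0.3157] spin 0.5003 at [ 443.3 -113.2  176.5] yaw -3.34
[-5.06969671e-01  2.13139901e-01  1.77981544e+00  3.51309159e-05
  1.13687329e+00  1.12213115e+00]
```

View pics/w3.png

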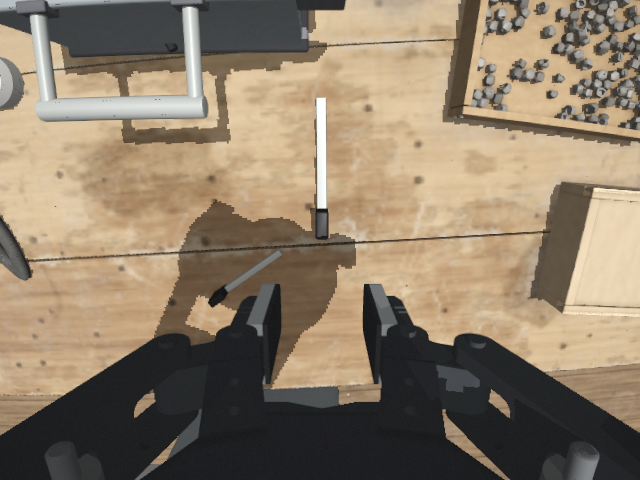

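The bar rests on the bench at (321,170) with its tab upright. Next is the handle.

```bash
python3 -m pendant '[[[0,0,-0.25,-0.04,0.4],[0.06,-0.08,-0.32,-0.08,0.4],[0.12,-0.16,-0.32,-0.13,0.4],[0.18,-0.24,-0.32,-0.18,0.4],[0.25,-0.32,-0.32,-0.23,0.4],[0.3,-0.4,-0.32,-0.28,0.4],[0.36,-0.48,-0.32,-0.33,0.4],[0.4,-0.52,-0.32,-0.38,0.4],[0.41,-0.528,-0.32,-0.42,0.4],[0.41,-0.528,-0.32,-0.46,0.4],[0.41,-0.528,-0.32,-0.5,0.4],[0.41,-0.528,-0.32,-0.5,0.4]]]'
python3 - <<'E'
from rig import ctrl;from h import *
import pickle
s=ctrl.sense();c=ctrl.get_calibration("wrist");p,z=ctrl.capture("wrist")
pickle.dump((s,c,p,z),open("w4.pkl","wb"));cv2.imwrite("pics/w4.png",p)
go(s,[530.3,-12,93],86.6)
E
```

```text
time_s: 9.4
eef_pos: [528.9, -11.4, 232.0]
ee_rot: [0.0, 0.727, 0.686, 0.0]
force: [-0.9, -0.3, 0.1]
grip_width: 0.398
grip_force: 0.0
go [-0.0026  0.0073  0.6951] spin 0.0006 at [528.9 -11.4 232. ] yaw 86.7
```

View pics/w4.png

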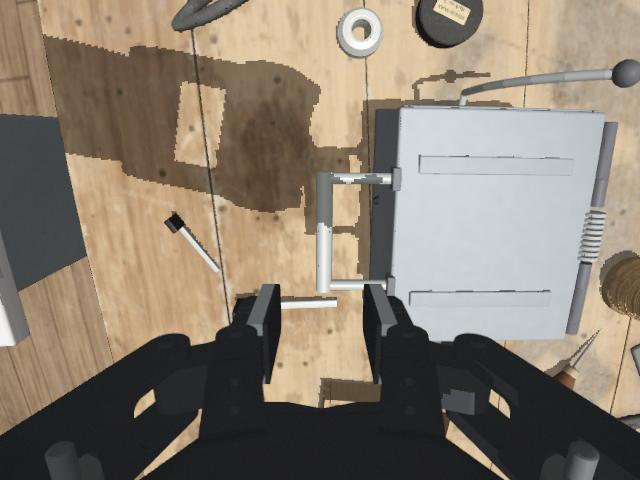

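The handle bar, from (324,172) to (323,292), is centred between the fingers at x≈322. I'm descending and gripping.

```bash
python3 -m pendant '[[[-0.002,0.006,0.15,0,0.4],[-0.002,0.006,0.3,0,0.4],[-0.002,0.006,0.45,0,0.4],[-0.002,0.006,0.56,0,0.4],[-0.002,0.006,0.64,0,0.4],[-0.002,0.006,0.69,0,0.4],[-0.002,0.006,0.695,0,0.4],[-0.002,0.006,0.695,0,0.4],[-0.002,0.006,0.695,0,0.25],[-0.002,0.006,0.695,0,0.2],[-0.002,0.006,0.695,0,0.17],[-0.002,0.006,0.695,0,0.15]]]' 40
python3 -m pendant '[[[0,0,0,0,0.1],[0,0,0,0,0],[0,0,0,0,0],[0,0,0,0,0]]]' 40
```

```text
time_s: 10.65
eef_pos: [530.3, -12.0, 93.0]
ee_rot: [0.0, 0.728, 0.686, 0.0]
force: [1.0, -0.6, 0.5]
grip_width: 0.148
grip_force: 0.0
time_s: 11.05
eef_pos: [530.5, -12.0, 92.9]
ee_rot: [0.0, 0.728, 0.686, 0.0]
force: [2.4, -0.3, 1.8]
grip_width: 0.127
grip_force: 39.0
```

```bash
python3 -m pendant '[[[0,0.0014,-0.0523,0,0],[0,0.0055,-0.1045,0,0],[0,0.0123,-0.1564,0,0],[0,0.0219,-0.2079,0,0],[0,0.0341,-0.2588,0,0],[0,0.0489,-0.309,0,0],[0,0.0664,-0.3584,0,0],[0,0.0865,-0.4067,0,0],[0,0.109,-0.454,0,0],[0,0.134,-0.5,0,0],[0,0.134,-0.5,0,0]]]'
cat > ang.py <<'E'
from rig import ctrl;from h import *
s=ctrl.sense();H=np.array([730.3,-23.5]);e=s["eef_pos"];u=np.array([np.cos(np.radians(-3.3)),np.sin(np.radians(-3.3))])
h=(H-e[:2])@u;v=e[2]+19-112;print("theta",np.degrees(np.arctan2(v,h)),"r",np.hypot(h,v),s["force"],s["grip_force"],s["grip_width"])
E
python3 ang.py
```

```text
time_s: 12.15
eef_pos: [556.3, -13.5, 194.3]
ee_rot: [-0.001, 0.727, 0.686, -0.001]
force: [-10.2, -0.8, 3.8]
grip_width: 0.124
grip_force: 39.3
theta 30.178836292771486 r 201.56438292405653 [-10.23707941  -0.84914132   3.82855217] 39.29750919342041 0.12392185443650745
```

```bash
python3 -m pendant '[[[0,-0.003,-0.003,0,0],[0,0.022,-0.049,0,0],[0,0.052,-0.092,0,0],[0,0.084,-0.133,0,0],[0,0.118,-0.173,0,0],[0,0.154,-0.211,0,0],[0,0.192,-0.247,0,0],[0,0.192,-0.247,0,0]]]'
python3 ang.py
```

```text
time_s: 12.95
eef_pos: [595.7, -15.9, 245.5]
ee_rot: [0.001, 0.728, 0.686, 0.0]
force: [-11.4, -0.9, 11.3]
grip_width: 0.121
grip_force: 40.3
theta 48.5260625126239 r 203.54717768265877 [-11.35424601  -0.88404489  11.2615758 ] 40.26461362838745 0.12076261978594949
```

```bash
python3 -m pendant '[[[0,-0.007,-0.007,0,0],[0,-0.007,-0.007,0,0]]]'; python3 ang.py
```

```text
time_s: 13.15
eef_pos: [594.3, -15.8, 244.3]
ee_rot: [0.001, 0.728, 0.686, 0.0]
force: [-2.6, -1.4, 0.6]
grip_width: 0.125
grip_force: 39.8
theta 48.0050860825961 r 203.6284776268981 [-2.57418234 -1.35556387  0.58900806] 39.84685242176056 0.12501422006951945
```

```bash
python3 -m pendant '[[[0,0.018,-0.018,0,0],[0,0.037,-0.036,0,0],[0,0.058,-0.053,0,0],[0,0.079,-0.069,0,0],[0,0.1,-0.084,0,0],[0,0.122,-0.099,0,0],[0,0.144,-0.113,0,0],[0,0.166,-0.127,0,0],[0,0.181,-0.135,0,0],[0,0.196,-0.143,0,0],[0,0.196,-0.143,0,0]]]'; python3 ang.py
python3 - <<'E'
from rig import ctrl;import cv2,pickle
d={}
for n in("scene","wrist"):
    c=ctrl.get_calibration(n);p,z=ctrl.capture(n);d[n]=(p,z,c)
pickle.dump(d,open("d2.pkl","wb"))
import numpy as np
cv2.imwrite("pics/s3.png",np.hstack([cv2.resize(d["scene"][0][120:340,300:520],(500,500)),cv2.resize(d["wrist"][0],None,fx=.45,fy=.45)[:216].repeat(1,0) if 0 else cv2.copyMakeBorder(cv2.resize(d["wrist"][0],(298,224)),0,276,0,0,cv2.BORDER_CONSTANT)]))
E
```

```text
time_s: 14.25
eef_pos: [633.7, -18.1, 273.7]
ee_rot: [0.001, 0.728, 0.686, 0.001]
force: [-4.8, -1.7, 6.9]
grip_width: 0.121
grip_force: 40.6
theta 61.82257357784949 r 204.964743544072 [-4.82800001 -1.74600513  6.85350284] 40.624932646751404 0.12080187009856667
```

View pics/s3.png

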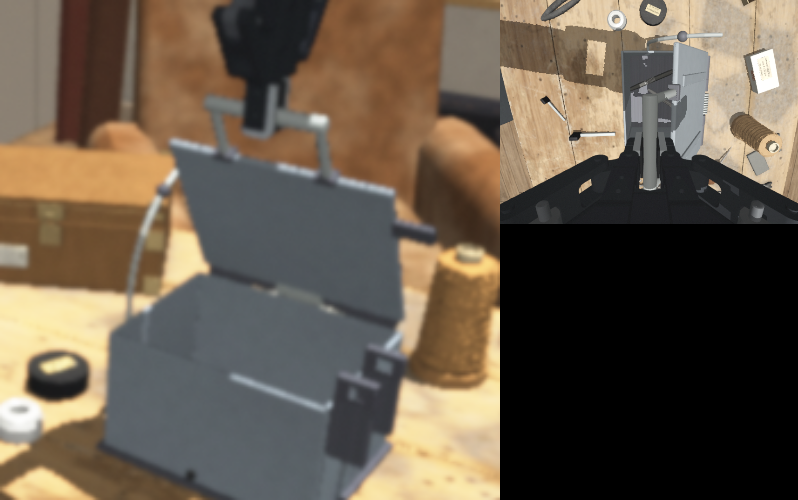

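The cover is up and held by the handle. In the scene crop its front corners are at (172,140) and (397,190), and the bead is at (166,187).

```bash
cat > cov.py <<'E'
from h import *
B=np.array([655,-18.3,0]);Rz=R.from_euler("z",-3.3,degrees=True)
def cov(c,uv,y):
    o=Rz.inv().apply(c["origin"]-B);d=Rz.inv().apply(ray(c,[uv]))[0];P=o+d*(y-o[1])/d[1]
    v=P-[76,y,112];return np.degrees(np.arctan2(v[2],-v[0])),np.hypot(v[0],v[2])
E
python3 - <<'E'
import pickle;from cov import *
d=pickle.load(open("d2.pkl","rb"));c=d["scene"][2];f=lambda u,v:(300+u/2.273,120+v/2.273)
print("L",cov(c,f(172,140),88),"R",cov(c,f(397,190),-88),"bead",cov(c,f(166,187),100),"bar ends",cov(c,f(205,103),45),cov(c,f(327,121),-45))
E
python3 ang.py
```

```text
L (np.float64(64.02486483931956), np.float64(143.20917046444129)) R (np.float64(65.07436170350796), np.float64(142.04919619969377)) bead (np.float64(60.288700743505686), np.float64(94.83663461595316)) bar ends (np.float64(61.5715356247724), np.float64(197.606709735459)) (np.float64(62.8987552932874), np.float64(199.226062198089))
theta 61.77882674686612 r 204.96627686503774 [-3.5820141  -2.44915777  6.59519194] 40.592955350875854 0.11992949989340626
```

```bash
cat > fit.py <<'E'
from h import *
from scipy.optimize import least_squares
B=np.array([655,-18.3,0]);Rz=R.from_euler("z",-3.3,degrees=True)
def pol(r,t,y): return [76-r*np.cos(np.radians(t)),y,112+r*np.sin(np.radians(t))]
def fit(c,fixed,cov):
    "fixed:[(uv,Pbin)], cov:[(uv,r,y)] -> theta with a common pixel offset"
    f=lambda p:(px(c,B+Rz.apply([P for _,P in fixed]+[pol(r,p[0],y) for _,r,y in cov]))+p[1:]-np.array([q[0] for q in fixed+cov])).ravel()
    s=least_squares(f,[50,0,0]);print("theta %.2f"%s.x[0],"off",np.round(s.x[1:],2),"\n",np.round(s.fun.reshape(-1,2),1))
E
python3 - <<'E'
import pickle;from fit import *
d=pickle.load(open("d2.pkl","rb"));c=d["scene"][2];g=lambda u,v:(300+(u+.5)/2.273-.5,120+(v+.5)/2.273-.5)
fit(c,[(g(166,187),pol(100,55,100)),(g(108,347),[-70,90,108])],[(g(172,142),150,88),(g(397,191),150,-88),(g(206,104),200,45),(g(326,122),200,-45)])
# validation: shut cover, first picture
c=pickle.load(open("d.pkl","rb"))["scene"][2];g=lambda u,v:(330+(u+.5)/3-.5,180+(v+.5)/3-.5)
fit(c,[(g(126,71),pol(100,55,100))],[(g(66,313),200,45),(g(210,368),200,-45),(g(55,257),150,88)])
E
python3 ang.py
```

```text
theta 62.24 off [1.24 1.36] 
 [[-1.5  3.5]
 [-0.3 -4.9]
 [-0.5 -0.4]
 [-0.6  0.7]
 [ 1.5 -0.9]
 [ 1.3  1.8]]
theta 0.12 off [ 1.4  -0.68] 
 [[-0.2  0.1]
 [-0.1  0.1]
 [ 1.5  0.6]
 [-1.1 -0.8]]
theta 61.77882674686612 r 204.96627686503774 [-3.5820141  -2.44915777  6.59519194] 40.592955350875854 0.11992949989340626
```

Two estimates put the cover at about 62°, which is past balance and short of the stop. I'm easing it back to about 47°.

```bash
python3 -m pendant '[[[0,-0.015,0.008,0,0],[0,-0.036,0.021,0,0],[0,-0.058,0.0355,0,0],[0,-0.087,0.056,0,0],[0,-0.116,0.077,0,0],[0,-0.144,0.1,0,0],[0,-0.171,0.1225,0,0],[0,-0.19,0.14,0,0],[0,-0.203,0.152,0,0],[0,-0.21,0.158,0,0],[0,-0.21,0.158,0,0],[0,-0.21,0.158,0,0]]]'; python3 ang.py
python3 - <<'E'
from rig import ctrl;import cv2,pickle
c=ctrl.get_calibration("scene");p,z=ctrl.capture("scene");pickle.dump((p,z,c),open("d3.pkl","wb"))
cv2.imwrite("pics/s4.png",cv2.resize(p[150:350,330:500],None,fx=3,fy=3,interpolation=cv2.INTER_CUBIC))
E
```

```text
time_s: 15.55
eef_pos: [591.7, -15.5, 241.6]
ee_rot: [0.001, 0.728, 0.686, 0.001]
force: [-5.4, -1.5, 4.9]
grip_width: 0.118
grip_force: 41.4
theta 46.937234128528225 r 203.34809539535502 [-5.39773366 -1.46660068  4.89110765] 41.3931280374527 0.1179417774126293
```

View pics/s4.png

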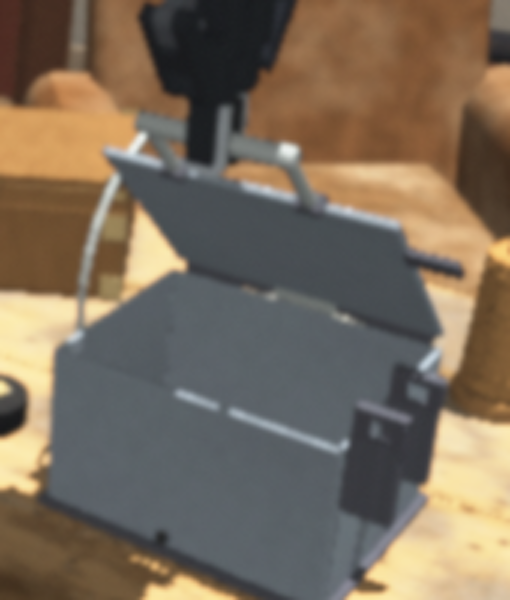

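The cover is held partly open. Its corners are at (106,154) and (406,230), the bar ends at (137,121) and (291,154), and the rim's front-left corner at (57,347). I'll check the angle.

```bash
python3 - <<'E'
import pickle;from fit import *
p,z,c=pickle.load(open("d3.pkl","rb"));g=lambda u,v:(330+(u+.5)/3-.5,150+(v+.5)/3-.5)
C=[(g(106,154),150,88),(g(406,230),150,-88),(g(138,121),200,45),(g(290,154),200,-45)]
fit(c,[((371.7,203.4),pol(100,55,100))],C)
fit(c,[(g(57,347),[-70,90,108])],C)
fit(c,[((371.7,203.4),pol(100,55,100))],C[2:])
E
python3 ang.py
```

```text
theta 45.90 off [ 1.6  -0.31] 
 [[-0.1  0.4]
 [-1.1 -1.6]
 [-1.9 -1.3]
 [ 0.5  0.3]
 [ 2.6  2.1]]
theta 45.63 off [ 2.03 -0.7 ] 
 [[-0.9  0.1]
 [-0.8 -1.6]
 [-1.7 -1.3]
 [ 0.7  0.5]
 [ 2.7  2.3]]
theta 45.95 off [ 0.57 -1.22] 
 [[-1.1 -0.5]
 [-0.5 -0.7]
 [ 1.6  1.1]]
theta 46.93982551854681 r 203.34545640576755 [-4.93121098 -2.19271709  5.31643205] 41.39675259590149 0.12241996261014838
```

```bash
python3 -m pendant '[[[0,0,0,0,0],[0,0,0,0,0],[0,0,0,0,0]]]'; python3 ang.py; python3 -c "
from rig import ctrl;print(ctrl.finish_job())"
```

```text
time_s: 15.9
eef_pos: [591.7, -15.5, 241.6]
ee_rot: [0.001, 0.728, 0.686, 0.001]
force: [-4.4, -1.8, 6.2]
grip_width: 0.118
grip_force: 41.4
theta 46.93907388882361 r 203.33083419224678 [-4.41470818 -1.80410587  6.2046624 ] 41.401323080062866 0.11801692694791904
the job is handed in; nothing more can be done
None
```

The job is handed in, with no verdict shown: the locking bar was drawn out and set down on the bench, and the cover was raised to about 62° and is now held by its handle at about 47° (measured 46–47°, so 8–9° below the balance point).

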